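Scoop grinding balls into the mill jar

TASK

Lift the small steel scoop out of its grey holder by the pan, lay it flat on the open bench well clear of the holder, and take it again by its black handle. In one scoop, take up at least three of the five white grinding balls from the blue tray and tip them into the open grinding jar, without shifting the jar and without touching the balls with the fingers. Then lay the scoop flat on the bench and let it go, leaving the other things where they stand.

Things in the scene. Friction and masses are not known exactly. Their poses are not given: they have to be found in the camera images.
- scoop: Steel scoop, 174 mm long, 160 g. Origin: under the middle of its pan; +x to the open front, z up. Pan: x -38 to +38 mm, 64 mm wide (58 inside), flat floor 2 mm thick (lip 1.5); back and side walls 3 mm thick, back 28, sides 24 mm high; from x = -6 the sides slope down to nothing at x = 22, leaving a bare lip. Centre of mass 23 mm behind the origin; stands flat on its pan. At the start the handle is deep in the holder's slot: grip the pan across its width.
- scoop_pan (a point): Point on the scoop in the middle of its pan, 10 mm above the scoop's origin.
- scoop_handle (a point): Middle of the scoop's black handle, 98 mm behind and 50 mm above the scoop's origin: a level flat bar along the scoop's x, 76 mm long, 10 mm wide (y), 16 mm high, joined to the pan's back wall by a thin sloping steel neck.
- scoop_holder: Grey plastic block fixed to the bench, 66 mm high, 49 mm wide on a black foot 70 mm wide. Slot along its x, open at top and front, 25 mm wide, its floor 41 mm above the bench. Its frame is about that of the scoop at the start (origin under the pan, outside the block): the block spans x = -44 to -154 mm. The scoop comes out straight up: raise it 70 mm to clear.
- ball_tray: Blue open tray fixed to the bench, 200 x 86 mm outside, 24 mm high, walls and floor 4 mm thick. Origin: centre of its underside; x along its length, z up. The balls start in its +x half. Its -x half is empty: the scoop's pan fits there (pan centre at x = -52 mm), front towards +x; then 7 mm are left at either side of it, less than a ball.
- ball_1: White ceramic grinding ball, 18 mm in diameter, 18 g, smooth and slippery, rolls freely. Origin at its centre.
- ball_2: White ceramic grinding ball, 18 mm in diameter, 18 g, smooth and slippery, rolls freely. Origin at its centre.
- ball_3: White ceramic grinding ball, 18 mm in diameter, 18 g, smooth and slippery, rolls freely. Origin at its centre.
- ball_4: White ceramic grinding ball, 18 mm in diameter, 18 g, smooth and slippery, rolls freely. Origin at its centre.
- ball_5: White ceramic grinding ball, 18 mm in diameter, 18 g, smooth and slippery, rolls freely. Origin at its centre.
- grinding_jar: Open round metal jar standing loose on the bench, 92 mm in diameter, 60 mm high, wall 4 mm, floor 6 mm thick, about 500 g. Origin: centre of its underside, z up.
- kitchen_timer: White kitchen timer with a red grip, 60 mm wide, 44 mm high; a bystander. Origin under its centre.
- sample_vial_1: Small vial with a white cap, 20 mm in diameter, 48 mm high; a bystander. Origin under its centre.
- sample_vial_3: Small vial with a blue cap, 20 mm in diameter, 48 mm high; a bystander. Origin under its centre.
- mixing_cup: Grey plastic cup with dark contents, 61 mm in diameter, 40 mm high; a bystander (not the jar). Origin under its centre.
- reagent_bottle_2: Brown bottle with a black cap, 33 mm in diameter, 68 mm high; a bystander. Origin under its centre.
Mind the look-alikes: they are no part of the job. Leave any orange or pink look-alike of the grinding_jar alone.

How it is judged:
On the way, in this order (a step that is already met when the one before it is completed fails the run):
1. the scoop lies flat on the bench, let go, at least 100 mm from where it stood in the holder (angle between scoop's own z axis and vertical below 0.1 rad and height (world z) of scoop below 0.006 m and contact force between the fingers and scoop below 0.1 N and horizontal distance between scoop and scoop_holder above 0.1 m), for 0.2 s.
2. the scoop, held by its handle, is raised with at least three balls in its pan (height (world z) of scoop above 0.045 m and contact force between the fingers and scoop above 0.5 N and x of the grasp point in the frame of scoop below -0.05 m and (distance between each of ball_1, ball_2, ball_3 and scoop_pan below 0.048 m or distance between each of ball_1, ball_2, ball_4 and scoop_pan below 0.048 m or distance between each of ball_1, ball_2, ball_5 and scoop_pan below 0.048 m or distance between each of ball_1, ball_3, ball_4 and scoop_pan below 0.048 m or distance between each of ball_1, ball_3, ball_5 and scoop_pan below 0.048 m or distance between each of ball_1, ball_4, ball_5 and scoop_pan below 0.048 m or distance between each of ball_2, ball_3, ball_4 and scoop_pan below 0.048 m or distance between each of ball_2, ball_3, ball_5 and scoop_pan below 0.048 m or distance between each of ball_2, ball_4, ball_5 and scoop_pan below 0.048 m or distance between each of ball_3, ball_4, ball_5 and scoop_pan below 0.048 m)), for 0.2 s.
At the end, for the whole second after the job is handed in: At least three of the five balls lie inside the jar; the jar stands upright within 30 mm of where it was; the scoop lies flat on its pan on the bench (within 0.1 rad), at rest and let go (angle between each of scoop, grinding_jar's own z axis and vertical below 0.1 rad and height (world z) of scoop below 0.006 m and contact force between the fingers and scoop below 0.1 N and ((horizontal distance between each of ball_1, ball_2, ball_3 and grinding_jar below 0.042 m and z of each of ball_1, ball_2, ball_3 in the frame of grinding_jar below 0.056 m and height (world z) of each of ball_1, ball_2, ball_3 above 0.008 m) or (horizontal distance between each of ball_1, ball_2, ball_4 and grinding_jar below 0.042 m and z of each of ball_1, ball_2, ball_4 in the frame of grinding_jar below 0.056 m and height (world z) of each of ball_1, ball_2, ball_4 above 0.008 m) or (horizontal distance between each of ball_1, ball_2, ball_5 and grinding_jar below 0.042 m and z of each of ball_1, ball_2, ball_5 in the frame of grinding_jar below 0.056 m and height (world z) of each of ball_1, ball_2, ball_5 above 0.008 m) or (horizontal distance between each of ball_1, ball_3, ball_4 and grinding_jar below 0.042 m and z of each of ball_1, ball_3, ball_4 in the frame of grinding_jar below 0.056 m and height (world z) of each of ball_1, ball_3, ball_4 above 0.008 m) or (horizontal distance between each of ball_1, ball_3, ball_5 and grinding_jar below 0.042 m and z of each of ball_1, ball_3, ball_5 in the frame of grinding_jar below 0.056 m and height (world z) of each of ball_1, ball_3, ball_5 above 0.008 m) or (horizontal distance between each of ball_1, ball_4, ball_5 and grinding_jar below 0.042 m and z of each of ball_1, ball_4, ball_5 in the frame of grinding_jar below 0.056 m and height (world z) of each of ball_1, ball_4, ball_5 above 0.008 m) or (horizontal distance between each of ball_2, ball_3, ball_4 and grinding_jar below 0.042 m and z of each of ball_2, ball_3, ball_4 in the frame of grinding_jar below 0.056 m and height (world z) of each of ball_2, ball_3, ball_4 above 0.008 m) or (horizontal distance between each of ball_2, ball_3, ball_5 and grinding_jar below 0.042 m and z of each of ball_2, ball_3, ball_5 in the frame of grinding_jar below 0.056 m and height (world z) of each of ball_2, ball_3, ball_5 above 0.008 m) or (horizontal distance between each of ball_2, ball_4, ball_5 and grinding_jar below 0.042 m and z of each of ball_2, ball_4, ball_5 in the frame of grinding_jar below 0.056 m and height (world z) of each of ball_2, ball_4, ball_5 above 0.008 m) or (horizontal distance between each of ball_3, ball_4, ball_5 and grinding_jar below 0.042 m and z of each of ball_3, ball_4, ball_5 in the frame of grinding_jar below 0.056 m and height (world z) of each of ball_3, ball_4, ball_5 above 0.008 m)) and linear speed of scoop below 0.02 m/s and distance of grinding_jar from where it was at the start of the episode below 0.03 m); the robot touches nothing.
It fails at once if the fingers touch a ball (contact force between the fingers and ball_1 above 0.5 N or contact force between the fingers and ball_2 above 0.5 N or contact force between the fingers and ball_3 above 0.5 N or contact force between the fingers and ball_4 above 0.5 N or contact force between the fingers and ball_5 above 0.5 N).
It fails at once if a bystander (timer, vial, cup or bottle) is pushed more than 40 mm or knocked over (distance of any of kitchen_timer, sample_vial_1, sample_vial_3, mixing_cup, reagent_bottle_2 from where it was at the start of the episode above 0.04 m or angle between any of kitchen_timer, sample_vial_1, sample_vial_3, mixing_cup, reagent_bottle_2's own z axis and vertical above 0.6 rad).
It also fails if it takes over 64 s, if anything falls off the work surface, if the arm or the gripper's body presses on something with over 40 N, if the wrist force passes 120 N, or if a joint passes its speed limit or range.

ROBOT

A 6-joint arm with a two-finger parallel gripper is mounted at the origin on a cart in front of the work surface, level with it; the furniture and walls round the work are solid. World frame = base frame: x ahead of the robot, y to its left, z up, the work surface at z = 0. Lengths are in m, angles in rad, forces in N, time in s.
With the tool pointing down it reaches from about 0.35 to 0.975 m from the base axis. Payload 4.9 kg.
Tool frame: the origin (TCP) lies at the very end of the fingers, on their centre line; the grasp point (between the pads) lies 19 mm behind it; z points along the fingers, y is the line along which they close (so a half turn about z gives the same grasp; the last joint's range is limited). The gripper opens to 85 mm and grips with 20 to 120 N. Pads are 22 mm wide; open, the fingers measure 114 mm over their backs; the gripper's body (76 mm by 85 mm) begins 54 mm behind the grasp point. The pads swing forward as they close: fully open they stand 13 mm farther back than shut.
Start: joints at [-0.119, 0.053, 1.613, -0, 1.476, -0.119], TCP at [0.625, 0, 0.231] pointing down, gripper open.
Joint ranges: [-3.01, 3.01], [-1.01, 2.22], [0.06, 2.58], [-1.02, 4.17], [0.09, 2.62], [-3.14, 3.14]. Speed limits (rad/s): [2.57, 2.57, 3.14, 3.14, 3.14, 3.14].

INTERFACE

Orientations are given as a unit quaternion [w, x, y, z].
In Python, from plant import state, optics, ticket, nets gives the robot as it stands. The module is installed in compiled form; this text tells all that it offers.
- The arm moves only by the shell command python3 -m inch 'ROWS' [OPENING]. ROWS is JSON, a list of rows, each an object of numbers: "dx", "dy", "dz": the shift along the tool's x, y, z as a fraction of full scale; "rx", "ry", "rz": the turn, a rotation vector about the tool's x, y, z as a fraction of full scale. In form: [{"dx": .., "dy": .., "dz": .., "rx": .., "ry": .., "rz": ..}, ...]. A call has 1 to 5 rows; each row is the pose to reach, as a shift and turn from the pose commanded when the call began, along the tool's axes at that moment; what a row does not reach only later rows make up. Full scale, the value 1, is 0.8 m for a shift and 1.5 rad for a turn. A row lasts 1/10 s, in which the tool goes at most 50 mm and 8.59 degrees, less where a joint would pass 70% of its speed; a pose out of reach is approached as far as the arm can. A call with a number of a shift or a turn outside -1 to 1 is refused whole. A call with a gripper value outside its range is refused whole. OPENING is the opening, from -1 (shut) to 1 (fully open), set as the call begins (- or left out, the last holds). The fingers move at their own pace and stop on an object; the grip force is fixed at half the most. Time passes only in rows, so rows that repeat a pose let the fingers close. It gives the time, the measured TCP pose, the force, the opening and the grip force at its end, in the units of the state.
- state(): the state, without advancing time (a new reading comes with each control period).
- optics.grab_frame(name): name is "scene" or "side" or "wrist"; returns the picture (420x560x3 uint8, red, green, blue); there is no depth.
- optics.camera_info(name): a dict with "fx", "fy", "cx", "cy" (pixels), "R" (3x3) and "t" (3): a world point X has camera coordinates R X + t. Camera axes: x right, y down, z forward; pixel columns grow to the right and rows downward; lengths in m; the calibration is good to about 2 mm. A picture is of the moment at which its call begins: read the wrist's pose just before it. camera_info takes no time and is no camera call; for the wrist camera it gives the pose at the moment of the call.
- ticket.job_done(): hands the job in; it is judged then, once.
Trained networks look in the newest picture that a camera, given by its name, has taken for a name from the list of things; names that differ only in an ending like _2 or _b are one class to them, and where a whole thing is asked for, a point or a joint stands for the part that bears it (a point fixed in the world has none). Each returns a list of dicts, best first, with "confidence" (0 to 1); they miss things now and then, are a little off and sometimes report something else, mostly with a low value. They report only what shows in the picture. A call takes as long as a camera call. They do not tell look-alikes from the thing itself.
- nets.boxes_of(camera, name): "bbox" ([centre column, centre row, width, height] in pixels, round what is visible of it).
- nets.outline_of(camera, name): "pixels" (420x560 bool, what is visible of it) and "bbox" ([centre column, centre row, width, height] in pixels, round what is visible of it).
The state is a dict: "time": time; "joint_pos": joint angles; "joint_vel": joint speeds; "joint_efforts": joint torques, N m; "tool_pos": TCP position; "tool_rot": TCP orientation; "contact_force": force on the tool from outside, world axes, zero at the start; "ft_torque": the same for the moment, N m; "gripper_width": opening from 0.0 (shut) to 1.0 (fully open); "grasp_force": force on a finger pad.
Only numpy, scipy, OpenCV 4.12 (cv2) and the standard library are available. Lean on these libraries where they do the work, as an engineer would, in place of code of your own. Each camera call takes 0.05 s, during which the arm holds its last target. There are 200 camera calls.

## Working session

There is one attempt and no reset: what is moved stays moved. The work goes in short steps, Python scripts to look and compute and a shell command to move; the robot and the scene stay as the last step left them, time stands still between calls to the robot, and variables do not carry over. Pictures are saved under pics/ and viewed, at most 10 in all, crops included, and the job is handed in when it is done.

```bash
mkdir -p pics; cat > h.py <<'E'
import numpy as np, cv2
from plant import state, optics, ticket, nets
from scipy.spatial.transform import Rotation as Rn
def cam(n):
    c=optics.camera_info(n); return np.array([[c['fx'],0,c['cx']],[0,c['fy'],c['cy']],[0,0,1]]),np.array(c['R']),np.array(c['t'])
def ray(n,u,v,z,c=None):
    K,R,t=c or cam(n); d=R.T@np.linalg.inv(K)@[u,v,1]; o=-R.T@t
    return o+d*(z-o[2])/d[2]
def proj(n,X,c=None):
    K,R,t=c or cam(n); p=K@(R@np.asarray(X,float)+t); return p[:2]/p[2]
def grab(n,f=None):
    im=optics.grab_frame(n)
    if f: cv2.imwrite('pics/'+f,im[:,:,::-1])
    return im
def pose():
    s=state(); q=s['tool_rot']; return np.array(s['tool_pos']),Rn.from_quat([q[1],q[2],q[3],q[0]])
def rel(P,Rt):
    "row values from present pose to P, Rt"
    p,R=pose(); d=R.inv().apply(np.array(P)-p)/0.8; r=(R.inv()*Rt).as_rotvec()/1.5
    print('d',d.round(4),'r',r.round(4))
E
python3 - <<'E'
from h import *
s=state();print(s['time'],s['tool_pos'],s['tool_rot'])
for n in ['scene','side','wrist']:
    grab(n,n+'0.png'); K,R,t=cam(n); print(n,K[0,0],(-R.T@t).round(3),R[2].round(2))
for n in ['scene','side']:
  for o in ['scoop','scoop_holder','ball_tray','ball_1','grinding_jar','kitchen_timer','mixing_cup','reagent_bottle_2','sample_vial_1']:
    print(n,o,[(np.round(b['bbox']).astype(int).tolist(),round(b['confidence'],2)) for b in nets.boxes_of(n,o)[:6]])
E
```

```text
0.0 [6.24385545e-01 7.53119267e-05 2.30070943e-01] [-7.86230658e-04  7.07097811e-01  7.07115028e-01 -6.36017500e-04]
scene 476.93809485906206 [0.114 0.621 0.772] [ 0.47 -0.6  -0.65]
side 382.8231436845207 [0.628 0.768 0.516] [-0.03 -0.86 -0.51]
wrist 332.6144659904304 [0.626 0.068 0.373] [-0.   -0.27 -0.96]
scene scoop [([372, 200, 47, 57], 0.59)]
scene scoop_holder [([387, 186, 36, 45], 0.7)]
scene ball_tray [([244, 336, 114, 93], 0.87)]
scene ball_1 [([227, 331, 9, 10], 0.53), ([210, 358, 8, 15], 0.44), ([238, 345, 7, 9], 0.43)]
scene grinding_jar [([316, 189, 38, 38], 0.85), ([259, 212, 40, 41], 0.77), ([306, 233, 41, 47], 0.63), ([369, 199, 38, 51], 0.39)]
scene kitchen_timer [([302, 163, 27, 22], 0.5)]
scene mixing_cup [([204, 213, 26, 30], 0.77)]
scene reagent_bottle_2 [([252, 170, 14, 25], 0.81)]
scene sample_vial_1 [([196, 243, 11, 19], 0.59), ([166, 251, 17, 24], 0.51)]
side scoop [([324, 176, 25, 39], 0.78)]
side scoop_holder [([316, 165, 26, 28], 0.89)]
side ball_tray [([351, 299, 52, 92], 0.72), ([306, 209, 35, 37], 0.44)]
side ball_1 [([338, 302, 12, 6], 0.66), ([342, 314, 14, 4], 0.51), ([362, 316, 11, 9], 0.48), ([360, 308, 9, 12], 0.45), ([210, 278, 14, 25], 0.43), ([353, 328, 12, 8], 0.4)]
side grinding_jar [([256, 215, 41, 44], 0.79), ([304, 209, 40, 34], 0.64), ([277, 182, 36, 34], 0.6)]
side kitchen_timer [([243, 178, 22, 16], 0.5)]
side mixing_cup [([204, 235, 24, 30], 0.89)]
side reagent_bottle_2 [([214, 194, 11, 27], 0.81), ([352, 299, 53, 93], 0.45)]
side sample_vial_1 [([232, 260, 10, 19], 0.61), ([210, 277, 16, 24], 0.57)]
```

View pics/scene0.png

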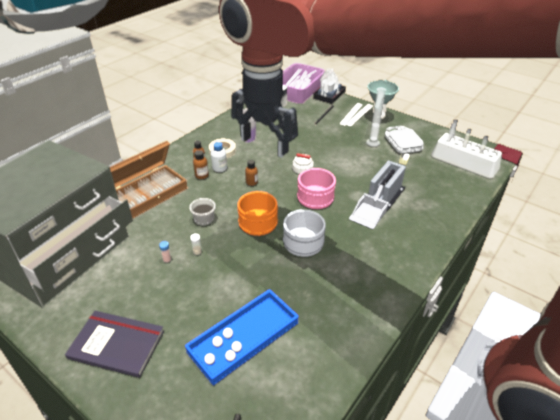

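View pics/side0.png

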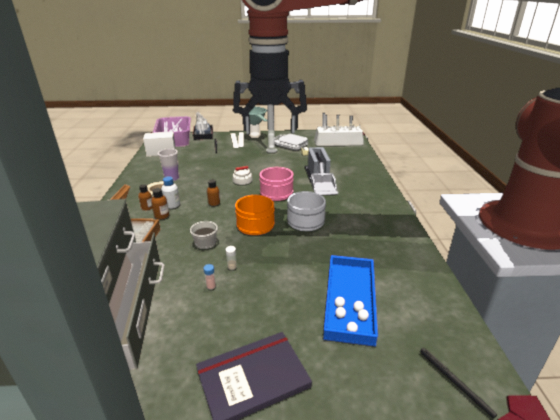

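The jar is the grey-metal one (scene 304,233; side 306,209). The look-alikes are orange (258,213) and pink (317,189). The scoop pan is at scene (368,208) with its handle in the grey holder at (387,186). The tray is at (244,336), with the five balls at its lower-left end.

```bash
python3 - <<'E'
from h import *
for n,j in [('scene',(306,233)),('side',(304,209))]:
    c=cam(n); grab(n)
    def outl(o,near=None):
        L=nets.outline_of(n,o)
        if near: L=[m for m in L if np.hypot(m['bbox'][0]-near[0],m['bbox'][1]-near[1])<15]
        return L[0]['pixels'].astype(np.uint8) if L else None
    def rect(m,z):
        k=max(cv2.findContours(m,0,1)[0],key=cv2.contourArea)[:,0]
        P=np.array([ray(n,u,v,z,c)[:2] for u,v in k],np.float32)
        return cv2.minAreaRect(P),P
    m=outl('ball_tray')
    if m is not None:
        r,P=rect(m,.024); print(n,'tray',np.round(r[0],3),np.round(r[1],3),r[2])
    m=outl('grinding_jar',j)
    if m is not None:
        for z in (.06,.0):
            r,P=rect(m,z); print(n,'jar z',z,P.min(0),P.max(0))
    for o in ['scoop','scoop_holder']:
        m=outl(o)
        if m is not None:
            for z in (.066,.0):
                r,P=rect(m,z); print(n,o,z,np.round(r[0],3),np.round(r[1],3),r[2], P[P[:,0].argmin()],P[P[:,0].argmax()],P[P[:,1].argmin()],P[P[:,1].argmax()])
    for b in nets.boxes_of(n,'ball_1'):
        print('ball',ray(n,*b['bbox'][:2],.013,c).round(3),round(b['confidence'],2))
    im=grab(n)
    x,y=(370,195) if n=='scene' else (322,175)
    cr=cv2.resize(im[y-40:y+40,x-40:x+40],None,fx=5,fy=5,interpolation=cv2.INTER_CUBIC)
    globals()[n]=cr
    for o,u,v,z in [('kt',302,163,.02),('cup',204,213,.02),('bot',252,170,.03),('v',196,243,.024),('v',166,251,.024),('pink',316,189,.03),('or',259,212,.03)]:
        if n=='scene': print(o,ray(n,u,v,z,c).round(3))
cv2.imwrite('pics/crop.png',np.hstack([scene,side])[:,:,::-1])
E
```

```text
scene tray [0.504 0.29 ] [0.015 0.019] 42.7504997253418
scene jar z 0.06 [ 0.4693301  -0.07787322] [0.5864022  0.05683131]
scene jar z 0.0 [ 0.4992779  -0.13673612] [0.6262092  0.00931256]
scene scoop 0.066 [ 0.458 -0.215] [0.067 0.231] 11.130867004394531 [ 0.41237715 -0.11515272] [ 0.48534977 -0.19915855] [ 0.47400495 -0.3293883 ] [ 0.44834465 -0.09950379]
scene scoop 0.0 [ 0.49  -0.293] [0.074 0.253] 11.130941390991211 [ 0.44027877 -0.18393461] [ 0.52006876 -0.27578855] [ 0.5076641 -0.4181848] [ 0.47960648 -0.1668237 ]
scene scoop_holder 0.066 [ 0.46  -0.271] [0.081 0.179] 4.0136332511901855 [ 0.41463187 -0.19873425] [ 0.50425303 -0.3443289 ] [ 0.46994764 -0.35983616] [ 0.4168803  -0.18365794]
scene scoop_holder 0.0 [ 0.492 -0.354] [0.088 0.196] 4.013693809509277 [ 0.44274417 -0.2753246 ] [ 0.54073805 -0.43452123] [ 0.50322765 -0.4514772 ] [ 0.44520265 -0.25883982]
ball [0.497 0.321 0.013] 0.56
ball [0.474 0.271 0.013] 0.48
ball [0.508 0.284 0.013] 0.47
kt [ 0.708 -0.263  0.02 ]
cup [0.773 0.049 0.02 ]
bot [ 0.785 -0.145  0.03 ]
v [0.713 0.135 0.024]
v [0.747 0.193 0.024]
pink [ 0.
[... 305 characters left out ...]
6  -0.14387724] [ 0.5213624  -0.10587939] [ 0.48489338 -0.31022888] [ 0.46823    -0.04983542]
side scoop 0.0 [ 0.464 -0.319] [0.298 0.07 ] 85.75920867919922 [ 0.4338109  -0.27769658] [ 0.50569785 -0.23412064] [ 0.46387517 -0.46846858] [ 0.44476563 -0.16984943]
side scoop_holder 0.066 [ 0.49  -0.237] [0.247 0.073] 81.63125610351562 [ 0.45127288 -0.24874511] [ 0.5313173  -0.19754001] [ 0.50126076 -0.35973704] [ 0.52277666 -0.11731789]
side scoop_holder 0.0 [ 0.469 -0.385] [0.283 0.084] 81.63125610351562 [ 0.42531916 -0.39795902] [ 0.5171141  -0.33923703] [ 0.48264527 -0.52524453] [ 0.5073197  -0.24723831]
ball [0.475 0.296 0.013] 0.56
ball [0.492 0.32  0.013] 0.48
ball [0.504 0.265 0.013] 0.37
```

View pics/crop.png

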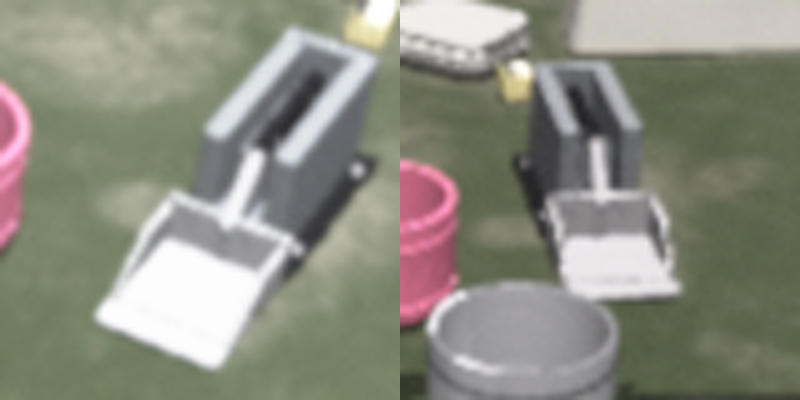

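```bash
python3 - <<'E'
from h import *
cs,cd=cam('scene'),cam('side')
S=lambda x,y:(x/5+330,y/5+155); D=lambda x,y:((x-400)/5+282,y/5+135)
for nm,z,pts in [('lip',.002,[(97,318),(215,368)]),('back',.028,[(175,193),(300,243)]),('hold',.066,[(205,132),(290,163),(292,27),(375,60)])]:
    P=np.array([ray('scene',*S(*p),z,cs) for p in pts]);print('sc',nm,P[:,:2].round(3).tolist(),P.mean(0)[:2].round(3))
for nm,z,pts in [('lip',.002,[(563,297),(680,293)]),('back',.028,[(547,193),(663,197)]),('hold',.066,[(550,135),(640,130),(535,63),(610,63)])]:
    P=np.array([ray('side',*D(*p),z,cd) for p in pts]);print('sd',nm,P[:,:2].round(3).tolist(),P.mean(0)[:2].round(3))
print('jar',ray('scene',304,225,.06,cs),ray('side',306.4,201,.06,cd))
print('tray sc',[ray('scene',u,v,.024,cs)[:2].round(3).tolist() for u,v in [(188,345),(271,293),(298,319),(213,376)]])
print('tray sd',[ray('side',u,v,.024,cd)[:2].round(3).tolist() for u,v in [(330,257),(375,259),(375,336),(327,331)]])
for n in ('scene','side'):
  im=grab(n); hsv=cv2.cvtColor(im,cv2.COLOR_RGB2HSV)
  x0,y0,x1,y1=(188,292,300,378) if n=='scene' else (326,256,377,340)
  sub=hsv[y0:y1,x0:x1]; w=((sub[...,1]<110)&(sub[...,2]>150)).astype(np.uint8)
  k,l,st,ce=cv2.connectedComponentsWithStats(w)
  for i in range(1,k):
    if st[i,4]>15: print(n,st[i,4],(ce[i]+[x0,y0]).round(1),ray(n,*(ce[i]+[x0,y0]),.014)[:2].round(3))
  b=((hsv[...,0]>100)&(hsv[...,0]<125)&(hsv[...,1]>150)&(hsv[...,2]>80)).astype(np.uint8)
  k,l,st,ce=cv2.connectedComponentsWithStats(b); i=1+st[1:,4].argmax(); r=cv2.minAreaRect(np.array([ray(n,u,v,.024)[:2] for v,u in np.argwhere(l==i)],np.float32)); print(n,'tray',r)
E
```

```text
sc lip [[0.497, -0.166], [0.435, -0.169]] [ 0.466 -0.167]
sc back [[0.502, -0.243], [0.435, -0.246]] [ 0.469 -0.244]
sc hold [[0.494, -0.249], [0.45, -0.252], [0.503, -0.354], [0.456, -0.354]] [ 0.476 -0.302]
sd lip [[0.503, -0.166], [0.437, -0.168]] [ 0.47  -0.167]
sd back [[0.504, -0.246], [0.437, -0.238]] [ 0.471 -0.242]
sd hold [[0.504, -0.244], [0.451, -0.249], [0.502, -0.355], [0.455, -0.353]] [ 0.478 -0.3  ]
jar [ 0.53650623 -0.02696256  0.06      ] [ 0.54024795 -0.02892352  0.06      ]
tray sc [[0.539, 0.33], [0.495, 0.144], [0.416, 0.162], [0.461, 0.346]]
tray sd [[0.506, 0.143], [0.415, 0.154], [0.464, 0.35], [0.54, 0.336]]
scene 35 [196.2 293.8] [0.618 0.232]
scene 444 [226.6 297.7] [0.562 0.201]
scene 17 [190.1 299.8] [0.617 0.25 ]
scene 93 [227.5 332.4] [0.506 0.261]
scene 40 [194.6 335.8] [0.549 0.304]
scene 1325 [274.4 360.9] [0.4   0.254]
scene 98 [217. 341.] [0.509 0.287]
scene 197 [233.  350.5] [0.472 0.284]
scene 106 [209.2 358.3] [0.495 0.322]Traceback (most recent call last):
  File "<stdin>", line 19, in <module>
  File "h.py", line 7, in ray
    K,R,t=c or cam(n); d=R.T@np.linalg.inv(K)@[u,v,1]; o=-R.T@t
               ~~~^^^
  File "h.py", line 5, in cam
    c=optics.camera_info(n); return np.array([[c['fx'],0,c['cx']],[0,c['fy'],c['cy']],[0,0,1]]),np.array(c['R']),np.array(c['t'])
ValueError: time passes only in moves, steps and waits
```

```bash
python3 -m inch '[{"dx":-0.28,"dy":-0.193,"dz":0.06,"rz":-0.02},{"dx":-0.28,"dy":-0.193,"dz":0.06,"rz":-0.02},{"dx":-0.28,"dy":-0.193,"dz":0.06,"rz":-0.02},{"dx":-0.28,"dy":-0.193,"dz":0.06,"rz":-0.02},{"dx":-0.28,"dy":-0.193,"dz":0.06,"rz":-0.02}]' 1
python3 -m inch '[{"dx":0},{"dx":0},{"dx":0}]'
python3 - <<'E'
from h import *
print(pose()[0],pose()[1].as_matrix().round(3).tolist())
c=cam('wrist');im=grab('wrist','w1.png')
np.savez('c1.npz',*c)
E
```

```text
[ 6.24986391e-01 -7.80201661e-07  2.31327663e-01] [[0.0, 1.0, 0.0], [1.0, -0.0, -0.0], [-0.0, 0.0, -1.0]]validation failed for argument at $[0]...
validation failed for argument at $[0]...
```

View pics/w1.png

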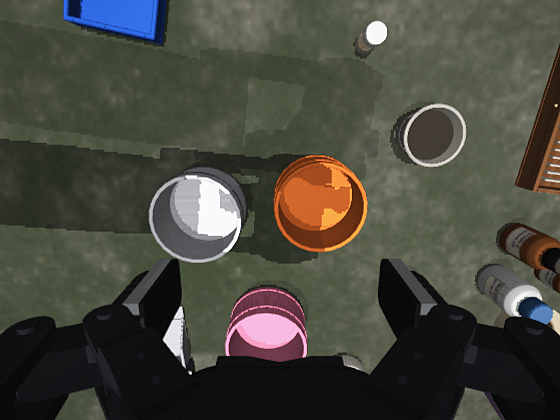

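The rows were refused, so they probably need all six keys. The picture shows the jar's rim centre at about (197,215), the orange jar at (321,203) and the pink one at (268,330).

```bash
python3 -m inch '[{"dx":-0.28,"dy":-0.193,"dz":0.06,"rx":0,"ry":0,"rz":-0.02},{"dx":-0.28,"dy":-0.193,"dz":0.06,"rx":0,"ry":0,"rz":-0.02},{"dx":-0.28,"dy":-0.193,"dz":0.06,"rx":0,"ry":0,"rz":-0.02},{"dx":-0.28,"dy":-0.193,"dz":0.06,"rx":0,"ry":0,"rz":-0.02},{"dx":-0.28,"dy":-0.193,"dz":0.06,"rx":0,"ry":0,"rz":-0.02}]' 1
python3 -m inch '[{"dx":0,"dy":0,"dz":0,"rx":0,"ry":0,"rz":0},{"dx":0,"dy":0,"dz":0,"rx":0,"ry":0,"rz":0}]'
python3 - <<'E'
from h import *
z=np.load('c1.npz');c1=[z[k] for k in z]
print('jar',ray('w',197,215,.06,c1))
print(pose()[0],pose()[1].as_matrix().round(3).tolist())
c=cam('wrist');im=grab('wrist','w2.png')
np.savez('c2.npz',*c)
E
```

```text
time: 2.35
tool_pos: [0.484, -0.204, 0.1878]
tool_rot: [0.0, 0.696, 0.718, 0.0]
contact_force: [0.3, -1.4, -0.1]
gripper_width: 0.997
grasp_force: 0.0
time: 2.55
tool_pos: [0.4847, -0.2035, 0.1878]
tool_rot: [-0.0, 0.697, 0.717, 0.0]
contact_force: [0.5, 0.5, -0.2]
gripper_width: 1.003
grasp_force: 0.0
jar [ 0.54526062 -0.02984385  0.06      ]
[ 0.4847104  -0.20349786  0.1878031 ] [[-0.027, 1.0, 0.0], [1.0, 0.027, 0.0], [0.0, 0.0, -1.0]]
```

View w2.

View pics/w2.png

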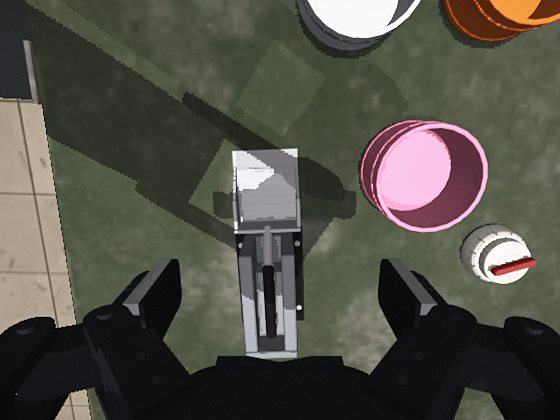

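Scoop from above: lip corners at (233,151) and (298,149), back wall top at (236,233) to (300,231), handle from (268,266) to (271,336).

```bash
python3 - <<'E'
from h import *
z=np.load('c2.npz');c=[z[k] for k in z]
for u,v,h in [(233,151,.002),(298,149,.002),(236,233,.028),(300,231,.028),(268,266,.058),(271,336,.058),(242,357,.066),(296,357,.066)]: print((u,v),ray('w',u,v,h,c).round(4))
l=(ray('w',233,151,.002,c)+ray('w',298,149,.002,c))/2
h=ray('w',271,336,.058,c); d=(l-h)[:2]; print('heading',np.degrees(np.arctan2(d[1],d[0])),np.linalg.norm(d)); u=d/np.linalg.norm(d)
o=l[:2]-.038*u; g=o-.019*u; print('origin',o,'grip',g)
a=np.arctan2(u[1],u[0]); X=np.array([np.cos(a),np.sin(a),0]);Z=np.array([0,0,-1.]);R=Rn.from_matrix(np.c_[X,np.cross(Z,X),Z]); rel([*g,.09],R)
E
```

```text
(233, 151) [ 0.4401 -0.1733  0.002 ]
(298, 149) [ 0.5038 -0.1696  0.002 ]
(236, 233) [ 0.4457 -0.2491  0.028 ]
(300, 231) [ 0.5075 -0.2454  0.028 ]
(268, 266) [ 0.4779 -0.2686  0.058 ]
(271, 336) [ 0.4821 -0.3418  0.058 ]
(242, 357) [ 0.4552 -0.3596  0.066 ]
(296, 357) [ 0.5063 -0.3583  0.066 ]
heading 93.42462426722962 0.17057921618274227
origin [ 0.47419634 -0.20941556] grip [ 0.47533131 -0.22838163]
d [-0.0316 -0.0137  0.1227] r [ 0.0005 -0.0001 -0.0203]
```

```bash
python3 -m inch '[{"dx":-0.031,"dy":-0.014,"dz":0.05,"rx":0,"ry":0,"rz":-0.02},{"dx":-0.031,"dy":-0.014,"dz":0.11,"rx":0,"ry":0,"rz":-0.02},{"dx":-0.031,"dy":-0.014,"dz":0.17,"rx":0,"ry":0,"rz":-0.02},{"dx":-0.031,"dy":-0.014,"dz":0.21,"rx":0,"ry":0,"rz":-0.02},{"dx":-0.031,"dy":-0.014,"dz":0.23,"rx":0,"ry":0,"rz":-0.02}]' 1
python3 -m inch '[{"dx":0,"dy":0,"dz":0,"rx":0,"ry":0,"rz":0},{"dx":0,"dy":0,"dz":0,"rx":0,"ry":0,"rz":0},{"dx":0,"dy":0,"dz":0,"rx":0,"ry":0,"rz":0},{"dx":0,"dy":0,"dz":0,"rx":0,"ry":0,"rz":0},{"dx":0,"dy":0,"dz":0,"rx":0,"ry":0,"rz":0}]' -1
```

```text
time: 3.1
tool_pos: [0.4737, -0.2251, 0.0002]
tool_rot: [-0.003, 0.685, 0.729, -0.0]
contact_force: [-0.4, -0.5, 0.2]
gripper_width: 0.997
grasp_force: 0.0
time: 3.6
tool_pos: [0.4754, -0.228, 0.0048]
tool_rot: [0.001, 0.686, 0.728, 0.0]
contact_force: [1.1, 0.3, -1.5]
gripper_width: 0.73
grasp_force: 68.5
```

```bash
python3 -m inch '[{"dx":0,"dy":0,"dz":-0.02,"rx":0,"ry":0,"rz":0},{"dx":0,"dy":0,"dz":-0.05,"rx":0,"ry":0,"rz":0},{"dx":0,"dy":0,"dz":-0.09,"rx":0,"ry":0,"rz":0},{"dx":0,"dy":0,"dz":-0.12,"rx":0,"ry":0,"rz":0},{"dx":0,"dy":0,"dz":-0.12,"rx":0,"ry":0,"rz":0}]' -1
python3 -m inch '[{"dx":0.05,"dy":-0.012,"dz":0,"rx":0,"ry":0,"rz":0.01},{"dx":0.10,"dy":-0.026,"dz":0,"rx":0,"ry":0,"rz":0.02},{"dx":0.16,"dy":-0.04,"dz":0,"rx":0,"ry":0,"rz":0.03},{"dx":0.21,"dy":-0.052,"dz":0,"rx":0,"ry":0,"rz":0.04},{"dx":0.26,"dy":-0.065,"dz":0,"rx":0,"ry":0,"rz":0.04}]' -1
python3 -m inch '[{"dx":0.044,"dy":-0.011,"dz":0,"rx":0,"ry":0,"rz":0},{"dx":0.044,"dy":-0.011,"dz":0,"rx":0,"ry":0,"rz":0},{"dx":0.044,"dy":-0.011,"dz":0,"rx":0,"ry":0,"rz":0}]' -1
python3 - <<'E'
from h import *
c=cam('side');im=grab('side');w=grab('wrist')
u,v=proj('s',[.4,0,.1],c).astype(int);print(u,v,pose()[0],pose()[1].as_matrix().round(3).tolist())
cr=cv2.resize(im[max(v-60,0):v+60,max(u-80,0):u+80],(560,420))
cv2.imwrite('pics/l1.png',cr[:,:,::-1])
E
```

```text
time: 4.1
tool_pos: [0.4775, -0.2296, 0.1046]
tool_rot: [0.005, 0.686, 0.728, 0.001]
contact_force: [1.5, -0.2, -1.1]
gripper_width: 0.731
grasp_force: 68.7
time: 4.6
tool_pos: [0.4087, -0.0217, 0.0981]
tool_rot: [-0.001, 0.707, 0.707, -0.0]
contact_force: [0.5, 0.5, -2.1]
gripper_width: 0.732
grasp_force: 68.6
time: 4.9
tool_pos: [0.4009, 0.0124, 0.0987]
tool_rot: [-0.0, 0.706, 0.708, -0.001]
contact_force: [1.0, -0.4, -1.4]
gripper_width: 0.733
grasp_force: 68.6
368 190 [0.40153054 0.01129033 0.09927223] [[0.001, 1.0, -0.001], [1.0, -0.001, -0.0], [-0.0, -0.001, -1.0]]
```

View pics/l1.png

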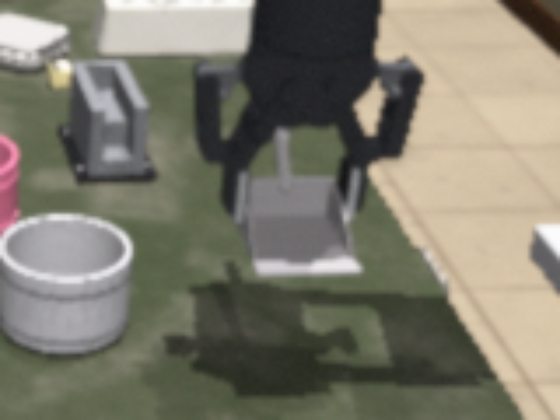

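The scoop hangs level between the fingers over open bench, and the empty holder is at upper left. Next I lay it down.

```bash
python3 -m inch '[{"dx":0,"dy":0,"dz":0.04,"rx":0,"ry":0,"rz":0},{"dx":0,"dy":0,"dz":0.08,"rx":0,"ry":0,"rz":0},{"dx":0,"dy":0,"dz":0.11,"rx":0,"ry":0,"rz":0},{"dx":0,"dy":0,"dz":0.117,"rx":0,"ry":0,"rz":0},{"dx":0,"dy":0,"dz":0.117,"rx":0,"ry":0,"rz":0}]' -1
python3 -m inch '[{"dx":0,"dy":0,"dz":0,"rx":0,"ry":0,"rz":0},{"dx":0,"dy":0,"dz":0,"rx":0,"ry":0,"rz":0},{"dx":0,"dy":0,"dz":0,"rx":0,"ry":0,"rz":0},{"dx":0,"dy":0,"dz":0,"rx":0,"ry":0,"rz":0},{"dx":0,"dy":0,"dz":0,"rx":0,"ry":0,"rz":0}]' 1
python3 -m inch '[{"dx":0,"dy":0,"dz":-0.02,"rx":0,"ry":0,"rz":0},{"dx":0,"dy":0,"dz":-0.08,"rx":0,"ry":0,"rz":0},{"dx":-0.05,"dy":0,"dz":-0.14,"rx":0,"ry":0,"rz":0},{"dx":-0.1,"dy":0,"dz":-0.18,"rx":0,"ry":0,"rz":0},{"dx":-0.13,"dy":0,"dz":-0.18,"rx":0,"ry":0,"rz":0}]' 1
python3 -m inch '[{"dx":0,"dy":0,"dz":0,"rx":0,"ry":0,"rz":0},{"dx":0,"dy":0,"dz":0,"rx":0,"ry":0,"rz":0}]' 0.2
python3 - <<'E'
from h import *
print(pose()[0]); c=cam('wrist');w=grab('wrist','w3.png');np.savez('c3.npz',*c)
E
```

```text
time: 5.5
tool_pos: [0.4015, 0.0109, 0.0059]
tool_rot: [-0.001, 0.708, 0.706, -0.001]
contact_force: [0.2, -0.3, -1.4]
gripper_width: 0.732
grasp_force: 68.6
time: 6.0
tool_pos: [0.4019, 0.0119, 0.0066]
tool_rot: [0.0, 0.707, 0.707, 0.0]
contact_force: [0.3, 0.5, -0.5]
gripper_width: 1.002
grasp_force: 0.0
time: 6.5
tool_pos: [0.4039, -0.0942, 0.1555]
tool_rot: [0.004, 0.707, 0.708, 0.002]
contact_force: [1.1, -0.0, -0.3]
gripper_width: 0.999
grasp_force: 0.0
time: 6.7
tool_pos: [0.4015, -0.0923, 0.1503]
tool_rot: [-0.0, 0.708, 0.707, 0.0]
contact_force: [-0.7, 0.4, -0.2]
gripper_width: 0.689
grasp_force: 0.0
[ 0.40148263 -0.092303    0.15025244]
```

View pics/w3.png

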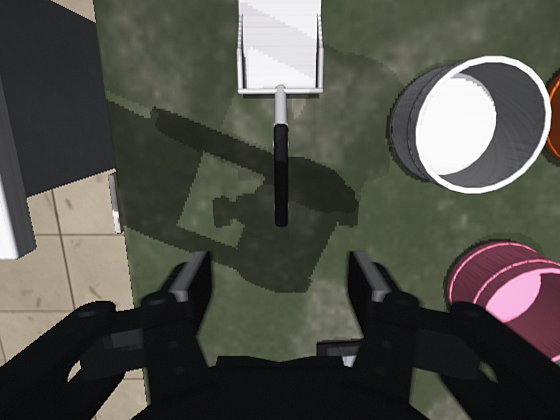

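The scoop lies flat with its pan at the top; the handle runs from (280,125) to (281,226). The jar rim centre is at (483,125).

```bash
python3 - <<'E'
from h import *
z=np.load('c3.npz');c=[z[k] for k in z]
a=ray('w',280,125,.058,c);b=ray('w',281,226,.058,c);print(a,b,np.linalg.norm(a-b),np.degrees(np.arctan2(*(a-b)[[1,0]])))
print('jar',ray('w',483,125,.06,c)); m=(a+b)/2
bl=ray('w',239,92,.028,c);br=ray('w',322,92,.028,c);print('back',bl,br)
rel([m[0],m[1],.036],Rn.from_matrix([[0,1,0],[1,0,0],[0,0,-1]]))
E
```

```text
[ 0.40359216 -0.03289067  0.058     ] [ 0.40425932 -0.10625684  0.058     ] 0.07336920060881642 90.52100627544928
jar [ 0.54213905 -0.03305949  0.06      ]
back [ 0.37274966 -0.00962367  0.028     ] [ 0.43547353 -0.00972144  0.028     ]
d [0.0273 0.0037 0.1418] r [-0.0009 -0.0007 -0.0002]
```

```bash
python3 -m inch '[{"dx":0.027,"dy":0.003,"dz":0.04,"rx":0,"ry":0,"rz":0},{"dx":0.027,"dy":0.003,"dz":0.09,"rx":0,"ry":0,"rz":0},{"dx":0.027,"dy":0.003,"dz":0.12,"rx":0,"ry":0,"rz":0},{"dx":0.027,"dy":0.003,"dz":0.14,"rx":0,"ry":0,"rz":0},{"dx":0.027,"dy":0.003,"dz":0.142,"rx":0,"ry":0,"rz":0}]' 0.2
python3 -m inch '[{"dx":0,"dy":0,"dz":0,"rx":0,"ry":0,"rz":0},{"dx":0,"dy":0,"dz":0,"rx":0,"ry":0,"rz":0},{"dx":0,"dy":0,"dz":0,"rx":0,"ry":0,"rz":0},{"dx":0,"dy":0,"dz":0,"rx":0,"ry":0,"rz":0},{"dx":0,"dy":0,"dz":0,"rx":0,"ry":0,"rz":0}]' -1
python3 -m inch '[{"dx":0,"dy":0,"dz":-0.02,"rx":0,"ry":0,"rz":0},{"dx":0,"dy":0,"dz":-0.05,"rx":0,"ry":0,"rz":0},{"dx":0,"dy":0,"dz":-0.09,"rx":0,"ry":0,"rz":0},{"dx":0,"dy":0,"dz":-0.12,"rx":0,"ry":0,"rz":0},{"dx":0,"dy":0,"dz":-0.14,"rx":0,"ry":0,"rz":0}]' -1
```

```text
time: 7.25
tool_pos: [0.4008, -0.0681, 0.0329]
tool_rot: [-0.004, 0.706, 0.708, -0.002]
contact_force: [0.4, 0.5, -0.7]
gripper_width: 0.603
grasp_force: 0.0
time: 7.75
tool_pos: [0.4049, -0.0707, 0.0377]
tool_rot: [0.001, 0.707, 0.707, 0.001]
contact_force: [0.1, 1.6, 1.6]
gripper_width: 0.1
grasp_force: 61.6
time: 8.25
tool_pos: [0.4045, -0.071, 0.1506]
tool_rot: [0.001, 0.707, 0.707, 0.0]
contact_force: [-0.8, -0.9, -2.4]
gripper_width: 0.099
grasp_force: 61.1
```

```bash
python3 -m inch '[{"dx":0.04,"dy":0.01,"dz":-0.02,"rx":0,"ry":0,"rz":0.03},{"dx":0.085,"dy":0.02,"dz":-0.04,"rx":0,"ry":0,"rz":0.06},{"dx":0.13,"dy":0.03,"dz":-0.04,"rx":0,"ry":0,"rz":0.09},{"dx":0.17,"dy":0.04,"dz":-0.04,"rx":0,"ry":0,"rz":0.12},{"dx":0.21,"dy":0.05,"dz":-0.04,"rx":0,"ry":0,"rz":0.15}]' -1
python3 -m inch '[{"dx":0,"dy":0,"dz":0,"rx":0,"ry":0,"rz":0},{"dx":0,"dy":0,"dz":0,"rx":0,"ry":0,"rz":0}]' -1
python3 - <<'E'
from h import *
print(pose()[0],pose()[1].as_matrix().round(3).tolist()); c=cam('wrist');w=grab('wrist','w4.png');np.savez('c4.npz',*c)
E
```

```text
time: 8.75
tool_pos: [0.4438, 0.0986, 0.1804]
tool_rot: [0.0, 0.783, 0.623, -0.0]
contact_force: [0.5, -0.5, -2.2]
gripper_width: 0.103
grasp_force: 61.1
time: 8.95
tool_pos: [0.4435, 0.0977, 0.1801]
tool_rot: [-0.0, 0.781, 0.624, -0.001]
contact_force: [-0.7, -0.4, -1.2]
gripper_width: 0.106
grasp_force: 61.0
[0.4435453  0.09769488 0.18006151] [[0.221, 0.975, -0.001], [0.975, -0.221, -0.001], [-0.001, -0.001, -1.0]]
```

View pics/w4.png

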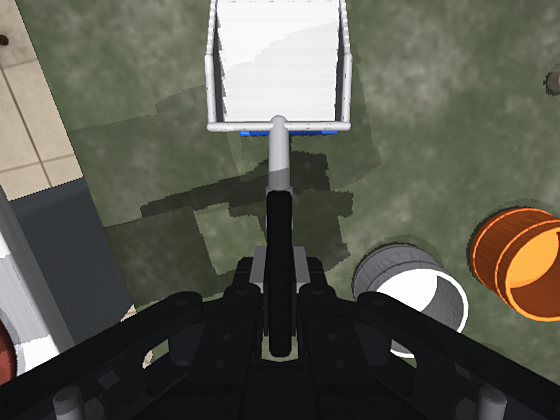

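The pan hides the tray, except that the tray's near edge shows as a blue strip from (241,133) to (336,132). I use it to check the tray estimate.

```bash
python3 - <<'E'
from h import *
z=np.load('c4.npz');c=[z[k] for k in z]
w=cv2.imread('pics/w4.png'); hsv=cv2.cvtColor(w,cv2.COLOR_BGR2HSV)
b=((hsv[...,0]>100)&(hsv[...,0]<125)&(hsv[...,1]>150)&(hsv[...,2]>80)); v,u=np.nonzero(b[120:145,200:380]); v+=120;u+=200
print(u.min(),u.max(),v.min(),v.max())
for uu in (u.min()+1,(u.min()+u.max())//2,u.max()-1): print(uu,v[u==uu].max(),ray('w',uu,v[u==uu].max(),.024,c).round(4))
# fit rectangle rim to outer silhouette in scene0 / side0
from scipy.optimize import least_squares
obs=[]
for n,box in(('scene',(180,285,310,385)),('side',(320,250,385,345))):
    im=cv2.imread(f'pics/{n}0.png');h=cv2.cvtColor(im,cv2.COLOR_BGR2HSV);x0,y0,x1,y1=box
    m=np.zeros(h.shape[:2],np.uint8);m[y0:y1,x0:x1]=((h[...,0]>95)&(h[...,0]<130)&(h[...,1]>130)&(h[...,2]>60))[y0:y1,x0:x1]
    k=max(cv2.findContours(m,0,1)[0],key=cv2.contourArea); obs.append((n,cam(n),cv2.convexHull(k)[:,0].astype(float)))
def hull(p,n,c):
    cs,sn=np.cos(p[2]),np.sin(p[2]); P=[]
    for x in(-.1,.1):
        for y in(-.043,.043):
            for z in(0,.024): P.append(proj(n,[p[0]+x*cs-y*sn,p[1]+x*sn+y*cs,z],c))
    return cv2.convexHull(np.array(P,np.float32))
def f(p):
    return [cv2.pointPolygonTest(hull(p,n,c),(float(a),float(b)),True) for n,c,k in obs for a,b in k]
for sel in (obs[:],):
    r=least_squares(f,[.479,.246,1.347],x_scale=[.01,.01,.05],diff_step=1e-3); print(r.x,np.degrees(r.x[2]),np.abs(r.fun).mean())
full=obs
for o in full:
    obs=[o]; r=least_squares(f,[.479,.246,1.347],x_scale=[.01,.01,.05],diff_step=1e-3); print(o[0],r.x,np.degrees(r.x[2]),np.abs(r.fun).mean())
p,R=pose()
E
```

```text
240 337 131 135
241 135 [0.423  0.1524 0.024 ]Traceback (most recent call last):
  File "<stdin>", line 6, in <module>
    return umr_maximum(a, axis, None, out, keepdims, initial, where)
ValueError: zero-size array to reduction operation maximum which has no identity
```

```bash
python3 - <<'E'
from h import *
z=np.load('c4.npz');c=[z[k] for k in z]
for u,v in ((240,135),(337,134)): print(ray('w',u,v,.024,c).round(4))
from scipy.optimize import least_squares
obs=[]
for n,box in(('scene',(180,285,310,385)),('side',(320,250,385,345))):
    im=cv2.imread(f'pics/{n}0.png');h=cv2.cvtColor(im,cv2.COLOR_BGR2HSV);x0,y0,x1,y1=box
    m=np.zeros(h.shape[:2],np.uint8);m[y0:y1,x0:x1]=((h[...,0]>95)&(h[...,0]<130)&(h[...,1]>130)&(h[...,2]>60))[y0:y1,x0:x1]
    k=max(cv2.findContours(m,0,1)[0],key=cv2.contourArea); obs.append((n,cam(n),cv2.convexHull(k)[:,0].astype(float)))
def hull(p,n,c):
    cs,sn=np.cos(p[2]),np.sin(p[2])
    return cv2.convexHull(np.array([proj(n,[p[0]+x*cs-y*sn,p[1]+x*sn+y*cs,z],c) for x in(-.1,.1) for y in(-.043,.043) for z in(0,.024)],np.float32))
def f(p):
    return [cv2.pointPolygonTest(hull(p,n,c),(float(a),float(b)),True) for n,c,k in obs for a,b in k]
full=obs
for obs in (full,full[:1],full[1:]):
    r=least_squares(f,[.479,.246,1.347],x_scale=[.01,.01,.05],diff_step=1e-3); print(r.x,np.degrees(r.x[2]),np.abs(r.fun).mean())
E
```

```text
[0.4221 0.1526 0.024 ]
[0.5056 0.1346 0.024 ]
[0.4825637  0.24288308 1.36579362] 78.25421000039998 0.2345188161139547
[0.48266758 0.24287172 1.36656982] 78.2986829295042 0.1736752042021326
[0.48246168 0.24287402 1.36478786] 78.19658430753276 0.2978544405861103
```

```bash
python3 -m inch '[{"dx":0.002,"dy":0.011,"dz":0.03,"rx":0,"ry":0,"rz":-0.003},{"dx":0.002,"dy":0.011,"dz":0.07,"rx":0,"ry":0,"rz":-0.003},{"dx":0.002,"dy":0.011,"dz":0.11,"rx":0,"ry":0,"rz":-0.003},{"dx":0.002,"dy":0.011,"dz":0.14,"rx":0,"ry":0,"rz":-0.003},{"dx":0.002,"dy":0.011,"dz":0.145,"rx":0,"ry":0,"rz":-0.003}]' -1
python3 - <<'E'
from h import *
print(pose()[0]); c=cam('side');w=grab('side')
u,v=proj('s',[.47,.2,.03],c).astype(int);a=cv2.resize(w[v-45:v+75,u-60:u+60],(400,400),interpolation=cv2.INTER_CUBIC)
w=grab('scene');u,v=proj('s',[.47,.2,.03],cam('scene')).astype(int);b=cv2.resize(w[v-60:v+60,u-60:u+60],(400,400),interpolation=cv2.INTER_CUBIC)
cv2.imwrite('pics/t1.png',np.hstack([a,b])[:,:,::-1])
E
```

```text
time: 9.5
tool_pos: [0.4498, 0.0957, 0.0609]
tool_rot: [-0.002, 0.781, 0.624, -0.003]
contact_force: [-0.6, 0.0, -2.8]
gripper_width: 0.099
grasp_force: 61.1
[0.44975418 0.09569383 0.06090218]
```

View pics/t1.png

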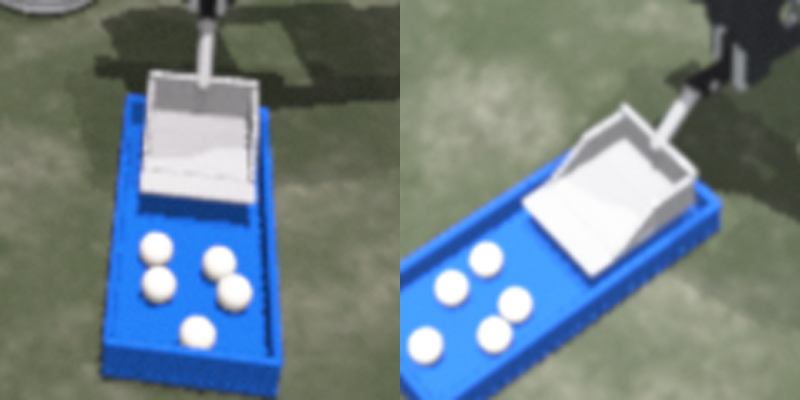

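The pan hovers centred over the empty half, level, with the five balls ahead of it. Next I lower it.

```bash
python3 -m inch '[{"dx":0,"dy":0,"dz":0.01,"rx":0,"ry":0,"rz":0},{"dx":0,"dy":0,"dz":0.018,"rx":0,"ry":0,"rz":0},{"dx":0,"dy":0,"dz":0.024,"rx":0,"ry":0,"rz":0},{"dx":0,"dy":0,"dz":0.024,"rx":0,"ry":0,"rz":0}]' -1
python3 -m inch '[{"dx":0,"dy":0,"dz":0.003,"rx":0,"ry":0,"rz":0},{"dx":0,"dy":0,"dz":0.003,"rx":0,"ry":0,"rz":0},{"dx":0,"dy":0,"dz":0.003,"rx":0,"ry":0,"rz":0}]' -1
python3 - <<'E'
from h import *
for i in range(1): print(pose()[0],pose()[1].as_matrix().round(3).tolist(),state()['contact_force'])
E
```

```text
time: 10.0
tool_pos: [0.4525, 0.0971, 0.045]
tool_rot: [-0.0, 0.781, 0.625, -0.0]
contact_force: [-0.1, 0.1, -2.6]
gripper_width: 0.098
grasp_force: 61.0
time: 10.3
tool_pos: [0.4531, 0.0971, 0.0432]
tool_rot: [0.0, 0.781, 0.625, 0.0]
contact_force: [0.2, 0.7, -2.7]
gripper_width: 0.099
grasp_force: 61.0
[0.45306412 0.09711823 0.04318357] [[0.219, 0.976, 0.0], [0.976, -0.219, -0.0], [0.0, 0.0, -1.0]] [ 0.16924747  0.7392419  -2.6880781 ]
```

```bash
python3 -m inch '[{"dx":0,"dy":0,"dz":0.002,"rx":0,"ry":0,"rz":0},{"dx":0,"dy":0,"dz":0.002,"rx":0,"ry":0,"rz":0},{"dx":0,"dy":0,"dz":0.002,"rx":0,"ry":0,"rz":0}]' -1
python3 -m inch '[{"dx":0,"dy":0,"dz":0.002,"rx":0,"ry":0,"rz":0},{"dx":0,"dy":0,"dz":0.002,"rx":0,"ry":0,"rz":0},{"dx":0,"dy":0,"dz":0.002,"rx":0,"ry":0,"rz":0}]' -1
```

```text
time: 10.6
tool_pos: [0.4534, 0.0971, 0.042]
tool_rot: [0.0, 0.781, 0.625, 0.0]
contact_force: [-0.2, -0.3, 1.2]
gripper_width: 0.097
grasp_force: 61.4
time: 10.9
tool_pos: [0.4537, 0.0967, 0.0413]
tool_rot: [0.001, 0.781, 0.625, 0.0]
contact_force: [-2.8, -3.0, 7.8]
gripper_width: 0.1
grasp_force: 62.6
```

```bash
python3 -m inch '[{"dx":0.006,"dy":0,"dz":-0.0005,"rx":0,"ry":0,"rz":0},{"dx":0.018,"dy":0,"dz":-0.0005,"rx":0,"ry":0,"rz":0},{"dx":0.030,"dy":0,"dz":-0.0005,"rx":0,"ry":0,"rz":0},{"dx":0.042,"dy":0,"dz":-0.0005,"rx":0,"ry":0,"rz":0},{"dx":0.054,"dy":-0.001,"dz":-0.0005,"rx":0,"ry":0,"rz":0}]' -1
python3 -m inch '[{"dx":0.012,"dy":0,"dz":0,"rx":0,"ry":0,"rz":0},{"dx":0.024,"dy":0,"dz":0,"rx":0,"ry":0,"rz":0},{"dx":0.036,"dy":0,"dz":0,"rx":0,"ry":0,"rz":0},{"dx":0.048,"dy":-0.001,"dz":0,"rx":0,"ry":0,"rz":0},{"dx":0.060,"dy":-0.001,"dz":0,"rx":0,"ry":0,"rz":0}]' -1
python3 -m inch '[{"dx":0.008,"dy":0,"dz":0,"rx":0,"ry":0,"rz":0},{"dx":0.014,"dy":0,"dz":0,"rx":0,"ry":0,"rz":0},{"dx":0.016,"dy":0,"dz":0,"rx":0,"ry":0,"rz":0}]' -1
python3 - <<'E'
from h import *
p=pose()[0];u=np.array([.2062,.9785]);print(p,'pan tray x',(p[:2]-[.4832,.2425])@u+.0985)
w=grab('side');u,v=proj('s',[.48,.25,.03],cam('side')).astype(int);a=cv2.resize(w[v-60:v+60,u-60:u+60],(400,400),interpolation=cv2.INTER_CUBIC)
w=grab('wrist'); b=cv2.resize(w,(533,400))
cv2.imwrite('pics/t2.png',np.hstack([a,b[:,66:466]])[:,:,::-1])
E
```

```text
time: 11.4
tool_pos: [0.4632, 0.1392, 0.0418]
tool_rot: [0.001, 0.781, 0.625, 0.001]
contact_force: [-1.0, -3.5, 6.4]
gripper_width: 0.102
grasp_force: 62.0
time: 11.9
tool_pos: [0.4727, 0.1862, 0.0417]
tool_rot: [0.001, 0.781, 0.625, 0.001]
contact_force: [-1.4, -4.4, 7.8]
gripper_width: 0.104
grasp_force: 62.3
time: 12.2
tool_pos: [0.4756, 0.1986, 0.0418]
tool_rot: [0.001, 0.78, 0.625, 0.0]
contact_force: [-1.3, -5.9, 7.9]
gripper_width: 0.103
grasp_force: 62.3
[0.47558216 0.19864537 0.04180776] pan tray x 0.054017442573082525
```

View pics/t2.png

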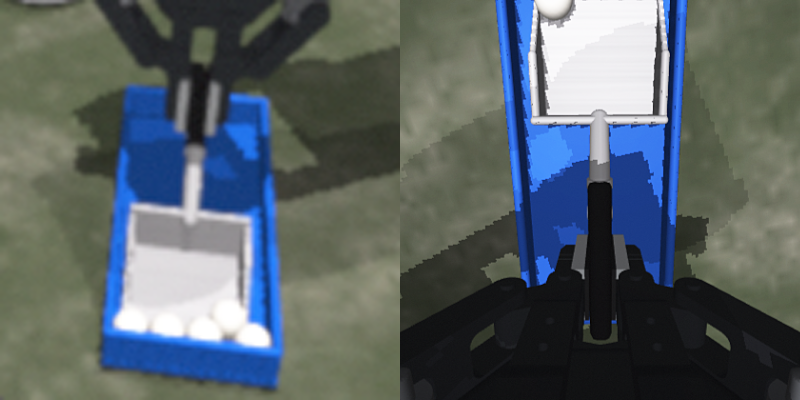

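The side crop shows four balls in a row against the end wall at the lip, (130,320) to (250,337), and one further into the pan at (228,315). I push the last few millimetres under them.

```bash
python3 -m inch '[{"dx":0.003,"dy":0,"dz":0,"rx":0,"ry":0,"rz":0},{"dx":0.006,"dy":0,"dz":0,"rx":0,"ry":0,"rz":0},{"dx":0.006,"dy":0,"dz":0,"rx":0,"ry":0,"rz":0},{"dx":0.006,"dy":0,"dz":0,"rx":0,"ry":0,"rz":0}]' -1
python3 - <<'E'
from h import *
p=pose()[0];d=np.array([.2062,.9785]);print(p,'pan tray x',(p[:2]-[.4832,.2425])@d+.0985,state()['contact_force'])
E
```

```text
time: 12.7
tool_pos: [0.4764, 0.2016, 0.0419]
tool_rot: [0.002, 0.78, 0.625, -0.001]
contact_force: [-2.1, -10.4, 9.7]
gripper_width: 0.099
grasp_force: 62.7
[0.47642677 0.20164833 0.04191083] pan tray x 0.05712999750178314 [ -2.12846076 -10.43664303   9.7465219 ]
```

```bash
python3 -m inch '[{"dx":-0.003,"dy":0,"dz":0.003,"rx":0,"ry":0.04,"rz":0},{"dx":-0.005,"dy":0,"dz":0.006,"rx":0,"ry":0.08,"rz":0},{"dx":-0.007,"dy":0,"dz":0.009,"rx":0,"ry":0.12,"rz":0},{"dx":-0.009,"dy":0,"dz":0.011,"rx":0,"ry":0.16,"rz":0},{"dx":-0.0105,"dy":0,"dz":0.011,"rx":0,"ry":0.2,"rz":0}]' -1
python3 -m inch '[{"dx":0,"dy":0,"dz":0,"rx":0,"ry":0,"rz":0},{"dx":0,"dy":0,"dz":0,"rx":0,"ry":0,"rz":0},{"dx":0,"dy":0,"dz":0,"rx":0,"ry":0,"rz":0}]' -1
cat > balls.py <<'E'
from h import *
def sx():
    p,R=pose(); return p,R
p,R=sx(); off=np.array([.0985,0,-.0272])  # scoop_pan from TCP (scoop axes x fwd, z up)
M=R.as_matrix(); X=M[:,0];Zu=-M[:,2]; pan=p+X*off[0]-Zu*.0272
print('pan pt',pan.round(3),'tilt',np.degrees(np.arcsin(X[2])).round(1))
for n in('side','scene','wrist'):
    c=cam(n); grab(n); bs=nets.boxes_of(n,'ball_1'); q=proj(n,pan,c)
    print(n,'pan px',q.round(0),[(np.round(b['bbox']).astype(int).tolist(),round(b['confidence'],2)) for b in bs if np.hypot(*(np.array(b['bbox'][:2])-q))<(220 if n=='wrist' else 60)])
E
python3 balls.py
```

```text
time: 13.2
tool_pos: [0.4725, 0.1951, 0.0305]
tool_rot: [-0.094, 0.772, 0.618, 0.117]
contact_force: [-0.4, 0.0, -2.0]
gripper_width: 0.102
grasp_force: 61.0
time: 13.5
tool_pos: [0.4735, 0.1957, 0.0315]
tool_rot: [-0.093, 0.772, 0.618, 0.116]
contact_force: [-0.4, 0.0, -0.8]
gripper_width: 0.096
grasp_force: 61.0
pan pt [0.496 0.295 0.035] tilt 17.1
side pan px [350. 307.] [([375, 325, 13, 13], 0.62), ([355, 304, 5, 7], 0.62), ([348, 300, 11, 9], 0.52), ([340, 304, 14, 10], 0.48)]
scene pan px [218. 341.] [([218, 332, 11, 8], 0.65), ([227, 335, 8, 2], 0.54), ([227, 341, 9, 14], 0.43)]
wrist pan px [276.  46.] [([264, 76, 36, 47], 0.94), ([321, 77, 39, 45], 0.91), ([290, 101, 34, 43], 0.75), ([237, 101, 38, 42], 0.73), ([185, 14, 37, 25], 0.57)]
```

The wrist view puts four balls at the back of the pan and one left in the tray corner. Lifting.

```bash
python3 -m inch '[{"dx":0.001,"dy":0,"dz":-0.011,"rx":0,"ry":0,"rz":0},{"dx":0.005,"dy":0,"dz":-0.03,"rx":0,"ry":0,"rz":0},{"dx":0.014,"dy":0,"dz":-0.06,"rx":0,"ry":0,"rz":0},{"dx":0.023,"dy":0,"dz":-0.09,"rx":0,"ry":0,"rz":0},{"dx":0.032,"dy":0,"dz":-0.115,"rx":0,"ry":0,"rz":0}]' -1
python3 -m inch '[{"dx":0,"dy":0,"dz":0,"rx":0,"ry":0,"rz":0},{"dx":0,"dy":0,"dz":0,"rx":0,"ry":0,"rz":0},{"dx":0,"dy":0,"dz":0,"rx":0,"ry":0,"rz":0}]' -1
python3 balls.py
python3 - <<'E'
from h import *
p,R=pose();print(p,R.as_matrix().round(3).tolist(),state()['joint_pos'])
# target: heading 30, tilt back .3, lip 25mm short of jar centre, lip high
J=np.array([.542,-.031])
def tgt(hd,th,lip):
    a=np.radians(hd);u=np.array([np.cos(a),np.sin(a),0]);k=np.array([0,0,1.])
    X=np.cos(th)*u+np.sin(th)*k; Zu=-np.sin(th)*u+np.cos(th)*k
    R=Rn.from_matrix(np.c_[X,np.cross(-Zu,X),-Zu]); return np.array(lip)-X*.1365+Zu*.0372,R
u=np.array([np.cos(np.radians(30)),np.sin(np.radians(30))])
P,Rt=tgt(30,.3,[*(J-.022*u),.125]);print(P);rel(P,Rt)
E
```

```text
time: 14.3
tool_pos: [0.4731, 0.1926, 0.1291]
tool_rot: [-0.093, 0.772, 0.618, 0.117]
contact_force: [-1.0, 0.4, -2.7]
gripper_width: 0.103
grasp_force: 61.0
time: 14.6
tool_pos: [0.4716, 0.1925, 0.1252]
tool_rot: [-0.094, 0.772, 0.618, 0.115]
contact_force: [0.2, 0.7, -3.0]
gripper_width: 0.096
grasp_force: 61.0
pan pt [0.494 0.292 0.128] tilt 17.1
side pan px [355. 263.] [([368, 260, 10, 14], 0.4)]
scene pan px [216. 308.] [([223, 307, 12, 11], 0.68), ([227, 302, 8, 6], 0.55), ([233, 308, 10, 4], 0.53)]
wrist pan px [275.  46.] [([241, 103, 40, 36], 0.96), ([290, 100, 32, 40], 0.88), ([320, 79, 38, 44], 0.82), ([266, 73, 33, 44], 0.65)]
[0.4723334  0.19268264 0.12609718] [[0.209, 0.976, 0.063], [0.932, -0.219, 0.288], [0.295, -0.001, -0.955]] [ 0.08265959 -0.23099711  2.08072442  0.3053832   1.21689486  0.20758645]
[ 0.40049424 -0.11269839  0.12020001]
d [-0.3768 -0.0041 -0.1087] r [-0.1636  0.0007  0.5263]
```

```bash
cat > tg.py <<'E'
import sys
from h import *
J=np.array([.542,-.031])
def tgt(hd,th,lip):
    a=np.radians(hd);u=np.array([np.cos(a),np.sin(a),0]);k=np.array([0,0,1.])
    X=np.cos(th)*u+np.sin(th)*k; Zu=-np.sin(th)*u+np.cos(th)*k
    return np.array(lip)-X*.1365+Zu*.0372,Rn.from_matrix(np.c_[X,np.cross(-Zu,X),-Zu])
def go(hd,th,back,z):
    u=np.array([np.cos(np.radians(hd)),np.sin(np.radians(hd))])
    P,Rt=tgt(hd,th,[*(J-back*u),z]); rel(P,Rt)
if __name__=='__main__': go(*map(float,sys.argv[1:]))
E
python3 -m inch '[{"dx":-0.008,"dy":0,"dz":-0.002,"rx":-0.003,"ry":0,"rz":0.01},{"dx":-0.023,"dy":0,"dz":-0.007,"rx":-0.01,"ry":0,"rz":0.032},{"dx":-0.045,"dy":0,"dz":-0.013,"rx":-0.02,"ry":0,"rz":0.063},{"dx":-0.07,"dy":-0.001,"dz":-0.02,"rx":-0.03,"ry":0,"rz":0.097},{"dx":-0.095,"dy":-0.001,"dz":-0.027,"rx":-0.041,"ry":0,"rz":0.132}]' -1
python3 tg.py 30 .3 .022 .125
```

```text
time: 15.4
tool_pos: [0.4541, 0.1144, 0.125]
tool_rot: [-0.08, 0.833, 0.533, 0.126]
contact_force: [0.4, -1.4, -3.0]
gripper_width: 0.094
grasp_force: 60.9
d [-0.275   0.0578 -0.0787] r [-1.210e-01  2.000e-04  3.922e-01]
```

```bash
python3 -m inch '[{"dx":-0.027,"dy":0.006,"dz":-0.008,"rx":-0.012,"ry":0,"rz":0.039},{"dx":-0.055,"dy":0.012,"dz":-0.016,"rx":-0.024,"ry":0,"rz":0.078},{"dx":-0.082,"dy":0.017,"dz":-0.024,"rx":-0.036,"ry":0,"rz":0.118},{"dx":-0.110,"dy":0.023,"dz":-0.031,"rx":-0.048,"ry":0,"rz":0.157},{"dx":-0.137,"dy":0.029,"dz":-0.039,"rx":-0.06,"ry":0,"rz":0.196}]' -1
python3 tg.py 30 .3 .022 .125
```

```text
time: 15.9
tool_pos: [0.4277, 0.0011, 0.1223]
tool_rot: [-0.06, 0.905, 0.399, 0.136]
contact_force: [-0.3, 0.3, -2.6]
gripper_width: 0.099
grasp_force: 61.0
d [-0.123   0.0708 -0.0353] r [-0.0608  0.0003  0.1957]
```

```bash
python3 -m inch '[{"dx":-0.025,"dy":0.014,"dz":-0.007,"rx":-0.012,"ry":0,"rz":0.039},{"dx":-0.05,"dy":0.028,"dz":-0.014,"rx":-0.024,"ry":0,"rz":0.078},{"dx":-0.075,"dy":0.043,"dz":-0.021,"rx":-0.037,"ry":0,"rz":0.12},{"dx":-0.098,"dy":0.056,"dz":-0.028,"rx":-0.049,"ry":0,"rz":0.156},{"dx":-0.112,"dy":0.064,"dz":-0.032,"rx":-0.056,"ry":0,"rz":0.18}]' -1
python3 -m inch '[{"dx":0,"dy":0,"dz":0,"rx":0,"ry":0,"rz":0},{"dx":0,"dy":0,"dz":0,"rx":0,"ry":0,"rz":0}]' -1
python3 balls.py
python3 - <<'E'
from h import *
c=cam('wrist'); L=nets.boxes_of('wrist','grinding_jar'); print([(np.round(b['bbox']).astype(int).tolist(),round(b['confidence'],2)) for b in L], proj('w',[.542,-.031,.06],c))
from tg import go
go(30,.3,.022,.105); go(30,0,.02,.09); print(state()['joint_pos'])
E
```

```text
time: 16.4
tool_pos: [0.4031, -0.1027, 0.1204]
tool_rot: [-0.04, 0.952, 0.267, 0.144]
contact_force: [0.4, 0.7, -3.2]
gripper_width: 0.099
grasp_force: 61.0
time: 16.6
tool_pos: [0.4036, -0.1011, 0.1204]
tool_rot: [-0.041, 0.951, 0.269, 0.144]
contact_force: [-0.1, 0.4, -1.9]
gripper_width: 0.1
grasp_force: 61.0
pan pt [ 0.491 -0.048  0.124] tilt 17.2
side pan px [327. 173.] [([335, 176, 5, 6], 0.45), ([328, 171, 7, 4], 0.37)]
scene pan px [329. 207.] [([333, 210, 6, 7], 0.58), ([336, 202, 11, 7], 0.41)]
wrist pan px [277.  49.] [([264, 70, 33, 41], 0.86), ([321, 86, 37, 40], 0.8), ([240, 101, 39, 38], 0.73), ([285, 100, 33, 38], 0.71), ([278, 179, 148, 357], 0.38)]
[([503, 70, 114, 141], 0.89), ([357, 40, 27, 81], 0.88)] [297.25410198  19.29959624]
d [-0.0188  0.0106  0.0207] r [-0.0061  0.0001  0.0191]
d [-0.0006  0.0109 -0.009 ] r [-0.0032 -0.1998  0.0199]
[-0.612547   -0.55075989  2.31969166  0.28886744  1.26425216  0.33190232]
```

```bash
python3 - <<'E'
from tg import *
for th,z in [(.2,.105),(.1,.092),(0,.082),(-.08,.076),(-.16,.073)]: go(30,th,.026,z)
E
```

```text
d [-0.0181  0.0105  0.0024] r [-0.0052 -0.0665  0.0194]
d [-0.0157  0.0105  0.0017] r [-0.0042 -0.1332  0.0197]
d [-0.0107  0.0107 -0.0017] r [-0.0032 -0.1998  0.0199]
d [-0.0049  0.0108 -0.0062] r [-0.0024 -0.2532  0.02  ]
d [ 0.003   0.0109 -0.0135] r [-0.0016 -0.3065  0.0202]
```

```bash
python3 -m inch '[{"dx":-0.018,"dy":0.0105,"dz":0.0024,"rx":-0.005,"ry":-0.066,"rz":0.019},{"dx":-0.0157,"dy":0.0105,"dz":0.0017,"rx":-0.004,"ry":-0.133,"rz":0.02},{"dx":-0.0107,"dy":0.0107,"dz":-0.0017,"rx":-0.003,"ry":-0.2,"rz":0.02},{"dx":-0.005,"dy":0.0108,"dz":-0.006,"rx":-0.002,"ry":-0.253,"rz":0.02},{"dx":0.003,"dy":0.011,"dz":-0.0135,"rx":-0.002,"ry":-0.306,"rz":0.02}]' -1
python3 - <<'E'
from tg import *
print(np.degrees(np.arcsin(pose()[1].as_matrix()[2,0])))
for th,z in [(-.24,.072),(-.32,.072),(-.4,.072),(-.5,.072),(-.6,.072)]: go(30,th,.026,z)
E
```

```text
time: 17.45
tool_pos: [0.4082, -0.1082, 0.1315]
tool_rot: [0.021, 0.963, 0.258, -0.078]
contact_force: [-0.6, 0.6, -2.6]
gripper_width: 0.105
grasp_force: 60.9
-9.285120363658036
d [ 0.004   0.0001 -0.0121] r [ 0.0001 -0.052  -0.0001]
d [ 0.0093  0.0001 -0.0253] r [ 1.000e-04 -1.053e-01 -1.000e-04]
d [ 0.0156  0.0001 -0.0379] r [ 1.000e-04 -1.586e-01 -1.000e-04]
d [ 0.0249  0.0001 -0.0529] r [ 1.000e-04 -2.253e-01 -1.000e-04]
d [ 0.0357  0.0001 -0.067 ] r [ 1.00e-04 -2.92e-01 -1.00e-04]
```

```bash
python3 -m inch '[{"dx":0.004,"dy":0,"dz":-0.012,"rx":0,"ry":-0.052,"rz":0},{"dx":0.009,"dy":0,"dz":-0.025,"rx":0,"ry":-0.105,"rz":0},{"dx":0.0156,"dy":0,"dz":-0.038,"rx":0,"ry":-0.159,"rz":0},{"dx":0.025,"dy":0,"dz":-0.053,"rx":0,"ry":-0.225,"rz":0},{"dx":0.0357,"dy":0,"dz":-0.067,"rx":0,"ry":-0.292,"rz":0}]' -1
python3 -m inch '[{"dx":0,"dy":0,"dz":0,"rx":0,"ry":0,"rz":0},{"dx":0,"dy":0,"dz":0,"rx":0,"ry":0,"rz":0},{"dx":0,"dy":0,"dz":0,"rx":0,"ry":0,"rz":0},{"dx":0,"dy":0,"dz":0,"rx":0,"ry":0,"rz":0},{"dx":0,"dy":0,"dz":0,"rx":0,"ry":0,"rz":0}]' -1
python3 - <<'E'
from tg import *
print(np.degrees(np.arcsin(pose()[1].as_matrix()[2,0])))
for n in('scene','side','wrist'):
    c=cam(n);grab(n);q=proj(n,[.542,-.031,.03],c);print(n,q.round(),[(np.round(b['bbox']).astype(int).tolist(),round(b['confidence'],2)) for b in nets.boxes_of(n,'ball_1')])
for th,z in [(-.4,.1),(-.2,.12),(0,.14)]: go(30,th,.04,z)
E
```

```text
time: 17.95
tool_pos: [0.441, -0.0897, 0.1808]
tool_rot: [0.077, 0.923, 0.247, -0.285]
contact_force: [-1.0, -0.1, -2.2]
gripper_width: 0.101
grasp_force: 61.1
time: 18.45
tool_pos: [0.4391, -0.0908, 0.1801]
tool_rot: [0.076, 0.924, 0.247, -0.284]
contact_force: [0.3, 0.5, -1.3]
gripper_width: 0.094
grasp_force: 61.1
-34.15893188826826
scene [303. 233.] [([387, 184, 40, 46], 0.74), ([252, 170, 11, 24], 0.43)]
side [305. 211.] [([376, 322, 12, 11], 0.48)]
wrist [ 275. -128.] []
d [-0.0391 -0.0005  0.0153] r [ 0.0002  0.1313 -0.0008]
d [-0.0521 -0.0004  0.0299] r [ 0.0003  0.2646 -0.0008]
d [-0.058  -0.0004  0.0436] r [ 3.000e-04  3.979e-01 -8.000e-04]
```

```bash
python3 -m inch '[{"dx":-0.02,"dy":0,"dz":0.008,"rx":0,"ry":0.066,"rz":0},{"dx":-0.039,"dy":0,"dz":0.0153,"rx":0,"ry":0.131,"rz":0},{"dx":-0.045,"dy":0,"dz":0.022,"rx":0,"ry":0.2,"rz":0},{"dx":-0.052,"dy":0,"dz":0.03,"rx":0,"ry":0.265,"rz":0},{"dx":-0.058,"dy":0,"dz":0.0436,"rx":0,"ry":0.398,"rz":0}]' -1
python3 -m inch '[{"dx":0,"dy":0,"dz":0,"rx":0,"ry":0.0,"rz":0},{"dx":0,"dy":0,"dz":0,"rx":0,"ry":0,"rz":0}]' -1
python3 - <<'E'
from tg import *
print(pose()[0],pose()[1].as_matrix().round(3).tolist())
rel([.400,-.070,.16],Rn.from_matrix([[0,1,0],[1,0,0],[0,0,-1]]))
E
```

```text
time: 19.25
tool_pos: [0.3902, -0.1194, 0.1782]
tool_rot: [0.007, 0.966, 0.259, -0.021]
contact_force: [-0.7, -0.8, -1.8]
gripper_width: 0.098
grasp_force: 61.0
time: 19.45
tool_pos: [0.3887, -0.1199, 0.1773]
tool_rot: [0.007, 0.966, 0.257, -0.024]
contact_force: [-0.3, -0.5, -1.8]
gripper_width: 0.098
grasp_force: 61.1
[ 0.38869101 -0.11993008  0.17726586] [[0.866, 0.498, -0.043], [0.497, -0.867, -0.026], [-0.051, 0.001, -0.999]]
d [ 0.0444 -0.0471  0.0193] r [-0.017   0.031  -0.6998]
```

```bash
python3 -m inch '[{"dx":0.009,"dy":-0.009,"dz":0.004,"rx":-0.002,"ry":0.004,"rz":-0.09},{"dx":0.018,"dy":-0.018,"dz":0.008,"rx":-0.004,"ry":0.008,"rz":-0.18},{"dx":0.027,"dy":-0.028,"dz":0.012,"rx":-0.007,"ry":0.012,"rz":-0.27},{"dx":0.035,"dy":-0.038,"dz":0.016,"rx":-0.009,"ry":0.016,"rz":-0.36},{"dx":0.044,"dy":-0.047,"dz":0.019,"rx":-0.011,"ry":0.02,"rz":-0.45}]' -1
python3 - <<'E'
from tg import *
rel([.400,-.070,.16],Rn.from_matrix([[0,1,0],[1,0,0],[0,0,-1]]))
E
```

```text
time: 19.95
tool_pos: [0.4013, -0.0687, 0.1602]
tool_rot: [0.002, 0.824, 0.567, -0.009]
contact_force: [-0.6, -0.4, -2.0]
gripper_width: 0.098
grasp_force: 61.0
d [-0.0021 -0.0009  0.0003] r [-0.0067  0.0108 -0.2433]
```

Descend to TCP z ≈ 0.044, then touch down. Flat is 0.0375.

```bash
python3 -m inch '[{"dx":-0.002,"dy":0,"dz":0.02,"rx":-0.002,"ry":0.004,"rz":-0.08},{"dx":-0.002,"dy":0,"dz":0.06,"rx":-0.004,"ry":0.007,"rz":-0.16},{"dx":-0.002,"dy":0,"dz":0.1,"rx":-0.007,"ry":0.011,"rz":-0.243},{"dx":-0.002,"dy":0,"dz":0.135,"rx":-0.007,"ry":0.011,"rz":-0.243},{"dx":-0.002,"dy":0,"dz":0.146,"rx":-0.007,"ry":0.011,"rz":-0.243}]' -1
python3 -m inch '[{"dx":0,"dy":0,"dz":0.002,"rx":0,"ry":0,"rz":0},{"dx":0,"dy":0,"dz":0.004,"rx":0,"ry":0,"rz":0},{"dx":0,"dy":0,"dz":0.004,"rx":0,"ry":0,"rz":0}]' -1
python3 - <<'E'
from tg import *
print(pose()[0]);rel([.400,-.070,.0375],Rn.from_matrix([[0,1,0],[1,0,0],[0,0,-1]]))
E
```

```text
time: 20.45
tool_pos: [0.3969, -0.0714, 0.0403]
tool_rot: [-0.003, 0.709, 0.705, -0.001]
contact_force: [-0.3, 0.1, -1.0]
gripper_width: 0.102
grasp_force: 61.1
time: 20.75
tool_pos: [0.4, -0.0731, 0.0418]
tool_rot: [0.002, 0.71, 0.704, 0.001]
contact_force: [-0.3, -0.1, -2.3]
gripper_width: 0.104
grasp_force: 61.0
[ 0.40004288 -0.07313199  0.04181951]
d [ 0.0039 -0.0001  0.0054] r [ 0.0031  0.0004 -0.0051]
```

```bash
python3 -m inch '[{"dx":0,"dy":0,"dz":0.002,"rx":0.003,"ry":0,"rz":0},{"dx":0,"dy":0,"dz":0.004,"rx":0.003,"ry":0,"rz":0},{"dx":0,"dy":0,"dz":0.005,"rx":0.003,"ry":0,"rz":0},{"dx":0,"dy":0,"dz":0.005,"rx":0.003,"ry":0,"rz":0}]' -1
```

```text
time: 21.15
tool_pos: [0.3996, -0.0734, 0.0376]
tool_rot: [-0.0, 0.71, 0.704, -0.0]
contact_force: [-1.6, -0.6, 4.9]
gripper_width: 0.099
grasp_force: 62.1
```

In contact. Next I release, rise and look into the jar.

```bash
python3 -m inch '[{"dx":0,"dy":0,"dz":0,"rx":0,"ry":0,"rz":0},{"dx":0,"dy":0,"dz":0,"rx":0,"ry":0,"rz":0},{"dx":0,"dy":0,"dz":0,"rx":0,"ry":0,"rz":0},{"dx":0,"dy":0,"dz":0,"rx":0,"ry":0,"rz":0}]' 0.2
python3 -m inch '[{"dx":0,"dy":0,"dz":-0.03,"rx":0,"ry":0,"rz":0},{"dx":0,"dy":0,"dz":-0.08,"rx":0,"ry":0,"rz":0},{"dx":0,"dy":0,"dz":-0.14,"rx":0,"ry":0,"rz":0},{"dx":0,"dy":0,"dz":-0.2,"rx":0,"ry":0,"rz":0},{"dx":0,"dy":0.05,"dz":-0.25,"rx":0,"ry":0,"rz":0}]' 0.2
python3 -m inch '[{"dx":-0.02,"dy":0.05,"dz":0,"rx":0,"ry":0,"rz":0},{"dx":-0.03,"dy":0.1,"dz":0,"rx":0,"ry":0,"rz":0},{"dx":-0.03,"dy":0.12,"dz":0,"rx":0,"ry":0,"rz":0},{"dx":-0.03,"dy":0.12,"dz":0,"rx":0,"ry":0,"rz":0}]' 0.2
python3 - <<'E'
from tg import *
c=cam('wrist');w=grab('wrist','end.png');J=[.542,-.031]
q=proj('w',[*J,.015],c);print(pose()[0],'jar floor px',q.round())
for b in nets.boxes_of('wrist','ball_1'): print('ball',np.round(b['bbox']),round(b['confidence'],2),ray('w',*b['bbox'][:2],.015,c).round(3))
for b in nets.boxes_of('wrist','grinding_jar'): print('jar',np.round(b['bbox']),round(b['confidence'],2),ray('w',*b['bbox'][:2],.03,c).round(3))
for b in nets.outline_of('wrist','scoop')[:1]:
    v,u=np.nonzero(b['pixels']);print('scoop',b['bbox'],ray('w',*b['bbox'][:2],.02,c).round(3))
for n in('scene','side'):
    grab(n);print(n,[(np.round(b['bbox']).astype(int).tolist(),round(b['confidence'],2)) for b in nets.boxes_of(n,'scoop')],[(np.round(b['bbox']).astype(int).tolist(),round(b['confidence'],2)) for b in nets.boxes_of(n,'ball_1')],[np.round(b['bbox']).astype(int).tolist() for b in nets.boxes_of(n,'grinding_jar')])
h=cv2.cvtColor(w,cv2.COLOR_RGB2GRAY);x,y=q.astype(int)
cr=h[max(y-60,0):y+60,max(0,x-60):x+60];cc=cv2.HoughCircles(cv2.resize(cr,None,fx=3,fy=3),cv2.HOUGH_GRADIENT,1,25,param1=80,param2=18,minRadius=15,maxRadius=45);print(None if cc is None else cc[0][:8].round())
E
```

```text
time: 21.55
tool_pos: [0.3983, -0.0727, 0.036]
tool_rot: [-0.001, 0.71, 0.704, -0.001]
contact_force: [0.0, 0.3, 0.4]
gripper_width: 0.6
grasp_force: 0.0
time: 22.05
tool_pos: [0.4339, -0.0733, 0.2359]
tool_rot: [0.002, 0.71, 0.704, 0.0]
contact_force: [1.0, -0.2, 1.1]
gripper_width: 0.601
grasp_force: 0.0
time: 22.45
tool_pos: [0.5314, -0.0981, 0.2305]
tool_rot: [-0.002, 0.71, 0.704, -0.001]
contact_force: [-0.2, -0.6, -0.3]
gripper_width: 0.601
grasp_force: 0.0
[ 0.53027534 -0.09788116  0.23048735] jar floor px [288. 113.]
ball [321. 128.  16.  19.] 0.72 [ 0.576 -0.046  0.015]
ball [303. 112.  15.  20.] 0.71 [ 0.558 -0.03   0.015]
ball [293.  85.  21.  18.] 0.52 [ 0.547 -0.003  0.015]
jar [421. 103. 118. 104.] 0.92 [ 0.672 -0.022  0.03 ]
jar [356. 258.  93.  97.] 0.89 [ 0.618 -0.187  0.03 ]
jar [290. 118. 101. 101.] 0.73 [ 0.544 -0.036  0.03 ]
scoop [150.9, 106.9, 71.7, 182.8] [ 0.402 -0.024  0.02 ]
scene [([349, 270, 60, 72], 0.55)] [([222, 368, 10, 6], 0.61)] [[315, 186, 37, 39], [308, 232, 41, 45]]
side [([366, 217, 32, 55], 0.96)] [([242, 177, 24, 15], 0.55), ([376, 323, 11, 11], 0.54), ([368, 217, 30, 55], 0.54), ([212, 193, 10, 27], 0.34)] [[276, 185, 36, 35], [252, 216, 40, 46], [307, 211, 38, 34]]
[[250. 124.  27.]
 [232. 180.  25.]
 [272. 220.  26.]
 [198. 100.  25.]]
```

```bash
python3 -c "
from plant import ticket
print(ticket.job_done())"
```

```text
the job is handed in; nothing more can be done
None
```

The job is handed in at about 22 s of the 64 s limit: the last camera checks show four balls in the grinding jar, the fifth still in the tray, the jar where it stood, and the scoop let go flat on the bench; the hand-in returned no verdict.

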